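Clear the paint bottle and shut the supply cabinet

TASK

The door of the small paint-supply cabinet has been left open and a paint bottle stands in its way. Move the bottle onto the free part of the drip tray and set it down gently, standing upright; then push the cabinet door fully shut until its catch snaps in. Do not knock the bottle over, and leave the jar on the tray and the jar of brushes where they are.

Things in the scene. Friction and masses are not known exactly. Their poses are not given: they have to be found in the camera images.
- cabinet: Grey sheet-metal table cabinet, fixed, 180 deep (its x) x 200 wide (its y) x 180 mm high. Origin: centre of its underside, on the table. Its open front faces its own -x, at x = -90 mm; in the room it looks roughly to the robot's right (-y). The door hangs on its +y side, the side nearer the robot.
- door (a joint): Door angle in rad: 0 fully shut, grows as it opens (limit 1.8); stays where left. The hinge is a vertical line at (-91, 100) mm in the cabinet's x, y, lying in the door's inner face; the free edge swings out to the cabinet's -x. A sprung roller catch resists from about 0.08 rad (about 5 N at the free edge), then snaps the door home below 0.025 rad.
- door_hinge (a point): Top corner of the door's outer face at the hinge side (177 mm above the table when the cabinet stands on it). The door is a flat grey panel 200 wide, 174 high, 12 mm thick; a 26 mm steel knob stands 22 mm out of its outer face, 170 mm from the hinge and 68 mm above the table; the rest of the face is plain.
- door_edge (a point): Top corner of the door's outer face at its free edge, 200 mm from door_hinge. z up along the edge.
- bottle: White plastic paint bottle, round, 56 mm diameter up to 105 mm, shoulder to 122 mm, then a grey cap 34 mm diameter from 124 to 155 mm (top). About 0.3 kg, stands loose on the table between the open door and the cabinet's front. Origin: centre of its underside, z up its axis.
- tray: Black shallow rectangular drip tray, fixed, 220 (its x) x 140 (its y) x 18 mm high, walls and floor 5 mm thick. Origin: centre of its underside on the table. The glass jar occupies its -x half; the +x half is free.
- jar: Closed glass jar with a steel lid, 66 mm diameter, 86 mm high, standing in the tray's -x half. Origin: centre of its underside. To be left alone.
- brush_jar: Open glass jar 68 mm diameter, 90 mm high, with two brushes standing in it to about 155 mm. Origin: centre of its underside. To be left alone.
Not all that is in view belongs to the job. Leave any red or yellow look-alike of the bottle alone.

How it is judged (in metres and radians):
On the way, in this order (a step that is already met when the one before it is completed fails the run):
1. the bottle stands upright in the tray, released (x of bottle in the frame of tray between -0.08 and 0.08 m and y of bottle in the frame of tray between -0.042 and 0.042 m and z of bottle in the frame of tray between 0 and 0.01 m and angle between bottle's own z axis and vertical below 0.1 rad and contact force between bottle and the fingers below 0.1 N and linear speed of bottle below 0.03 m/s), for 0.2 s.
2. the door is shut on its catch (value of joint door below 0.015 rad), for 0.2 s.
At the end, for the whole second after the job is handed in: The bottle stands upright (within 0.1 rad) on the tray's floor inside its walls, released and at rest, and the door is caught shut (joint below 0.015 rad) and still (all of step 1 and value of joint door below 0.015 rad and velocity of joint door below 0.03 rad/s); the robot touches nothing.
It fails at once if the bottle is tipped beyond 0.5 rad (angle between bottle's own z axis and vertical above 0.5 rad).
It fails at once if the bottle is dropped (faster than 0.6 m/s while not held) (linear speed of bottle above 0.6 m/s and contact force between bottle and the fingers below 0.05 N).
It fails at once if the jar on the tray is moved by more than 30 mm or tipped (distance of jar from where it was at the start of the episode above 0.03 m or angle between jar's own z axis and vertical above 0.4 rad).
It fails at once if the brush jar is moved by more than 30 mm or tipped (distance of brush_jar from where it was at the start of the episode above 0.03 m or angle between brush_jar's own z axis and vertical above 0.4 rad).
It also fails if it takes over 61 s, if anything falls off the work surface, if the arm or the gripper's body presses on something with over 40 N, if the wrist force passes 120 N, or if a joint passes its speed limit or range.

ROBOT

A 6-joint arm with a two-finger parallel gripper is mounted at the origin on the work surface. World frame = base frame: x ahead of the robot, y to its left, z up, the work surface at z = 0. Lengths are in m, angles in degrees, forces in N, time in s.
With the tool pointing down it reaches from about 0.3 to 0.95 m from the base axis. Payload 3.1 kg.
Tool frame: the origin (TCP) lies midway between the tips of the shut fingers; the grasp point (between the pads) lies 19 mm behind it (r.grasp_offset is the distance from the TCP to the grasp point, in m); z points along the fingers, y is the line along which they close (so a half turn about z gives the same grasp; the last joint's range is limited). The gripper opens to 85 mm and grips with 20 to 120 N. Pads are 22 mm wide; open, the fingers measure 114 mm over their backs; the gripper's body (76 mm by 85 mm) begins 54 mm behind the grasp point. The pads swing forward as they close: fully open they stand 13 mm farther back than shut.
Start: joints at [-74.181, 17.653, 93.61, -0, 68.738, -3.994], TCP at [0.212, -0.588, 0.231] pointing down, gripper open.
Joint ranges: [-175.34, 175.34], [-45.06, 112.39], [2.9, 150.54], [-68.45, 248.45], [3.09, 151.38], [-168.51, 168.51]. Speed limits (degrees/s): [159.86, 159.86, 180, 180, 180, 180].

INTERFACE

Orientations are given as [roll, pitch, yaw] about the fixed x, y, z axes, in that order (R = Rz(yaw) Ry(pitch) Rx(roll)).
In Python, from workcell import r gives the robot as it stands.
- The arm moves only by the tool carry_out, never from a script. Its argument "steps" is one flat list of numbers, 4 for each row, row after row: the shift along the tool's x, y, z as a fraction of full scale, then the turn about the tool's z as a fraction of full scale. In form: [x, y, z, twist, x, y, z, twist, ...]. A call has 1 to 12 rows; each row is the pose to reach, as a shift and turn from the pose commanded when the call began, along the tool's axes at that moment, turning the shorter way round; what a row does not reach only later rows make up. Full scale, the value 1, is 250 mm for a shift and pi rad for a turn. A row lasts 1/8 s, in which the tool goes at most 62.5 mm and 10.7 degrees, less where a joint would pass 70% of its speed; a pose out of reach is approached as far as the arm can. A call with a number of a shift or a turn outside -1 to 1 is refused whole. A call with a gripper value outside its range is refused whole. "jaw" is the opening, from 0 (shut) to 1 (fully open), set as the call begins (left out, the last holds). The fingers move at their own pace and stop on an object; "force" is the grip in N (left out, the last holds). Time passes only in rows, so rows that repeat a pose let the fingers close. It gives the time, the measured TCP pose, the force, the opening and the grip force at its end, in the units of the state.
- r.state(): the state, without advancing time (a new reading comes with each control period).
- r.camera(name): name is "scene" or "top" or "wrist"; returns a dict with "image" (400x640x3 uint8, red, green, blue), "depth" (400x640 float32, m along the optical axis (not along the pixel's ray), 0 where there is no reading), "mtx" (3x3 intrinsics, pixels), "world_to_cam" (4x4, takes a point from world to camera coordinates). Camera axes: x right, y down, z forward; pixel columns grow to the right and rows downward; lengths in m; the calibration is good to about 2 mm. A picture is of the moment at which its call begins.
- r.close_job(): hands the job in; it is judged then, once.
Trained networks look in a picture, given as the dict that the camera call returned (one of the last four; its "shot" number tells which), for a name from the list of things; names that differ only in an ending like _2 or _b are one class to them, and where a whole thing is asked for, a point or a joint stands for the part that bears it (a point fixed in the world has none). Each returns a list of dicts, best first, with "score" (0 to 1); they miss things now and then, are a little off and sometimes report something else, mostly with a low value. They report only what shows in the picture. A call takes as long as a camera call. They do not tell look-alikes from the thing itself.
- r.search_frame(picture, name): "centre" ([row, column] in pixels, amid what is visible of it).
The state is a dict: "time_s": time; "joint_pos": joint angles; "joint_vel": joint speeds; "joint_efforts": joint torques, N m; "eef_pos": TCP position; "tcp_rot": TCP orientation; "ft_force": force on the tool from outside, world axes, zero at the start; "wrist_torque": the same for the moment, N m; "finger_gap": finger opening in m; "grasp_force": force on a finger pad.
Only numpy, scipy, OpenCV 4.12 (cv2) and the standard library are available. Lean on these libraries where they do the work, as an engineer would, in place of code of your own. Each camera call takes 0.05 s, during which the arm holds its last target. There are 200 camera calls.

## Working session

There is one attempt and no reset: what is moved stays moved. The work goes in short steps, Python scripts to look and compute and a tool call to move; the robot and the scene stay as the last step left them, time stands still between calls to the robot, and variables do not carry over. Pictures are saved under pics/ and viewed, at most 10 in all, crops included, and the job is handed in when it is done.

Besides the shell and the picture viewer there is one more tool, called after "Request:" by a JSON object that holds its "name" and its "arguments". carry_out: Moves the arm, as the interface text tells. Its arguments: {"type":"object","properties":{"steps":{"type":"array"},"jaw":{"type":"number"},"force":{"type":"number"}},"required":["steps"]}

```bash
mkdir -p pics; cat > h.py <<'E'
import numpy as np, cv2
from workcell import r
def pt(c,row,col,win=2):
    d=c["depth"]; row=int(round(row)); col=int(round(col))
    w=d[max(0,row-win):row+win+1,max(0,col-win):col+win+1]; z=np.median(w[w>0])
    p=np.linalg.inv(c["mtx"])@[col,row,1]*z
    return (np.linalg.inv(c["world_to_cam"])@[*p,1])[:3]
def cloud(c):
    d=c["depth"]; v,u=np.mgrid[:400,:640]
    p=np.stack([u,v,np.ones_like(u)],-1)@np.linalg.inv(c["mtx"]).T*d[...,None]
    T=np.linalg.inv(c["world_to_cam"]); return p@T[:3,:3].T+T[:3,3]
E
python3 - <<'E'
from h import *
np.set_printoptions(precision=3,suppress=True)
print(r.state())
ims=[]
for n in ["scene","top"]:
    c=r.camera(n); cv2.imwrite(f"pics/{n}0.png",c["image"][...,::-1]); np.savez(f"{n}.npz",**{k:c[k] for k in("image","depth","mtx","world_to_cam")})
    print(n,np.linalg.inv(c["world_to_cam"])[:3])
    for o in ["bottle","tray","jar","brush_jar","cabinet","door_hinge","door_edge"]:
        for f in r.search_frame(c,o)[:3]:
            print(o,round(f["score"],2),np.round(f["centre"]),pt(c,*f["centre"]))
E
```

```text
{'time_s': 0.0, 'joint_pos': array([-74.18 ,  17.706,  93.69 ,  -0.   ,  68.736,  -3.993]), 'joint_vel': array([-0.024, -0.021,  0.06 , -0.003,  0.015, -0.03 ]), 'joint_efforts': array([ -0.001, -41.526, -27.667,  -0.   ,   0.01 ,   0.   ]), 'eef_pos': array([ 0.212, -0.587,  0.23 ]), 'tcp_rot': array([-179.869,   -0.009,   19.812]), 'ft_force': array([ 0.999,  0.687, -0.049]), 'wrist_torque': array([-0.023,  0.009,  0.016]), 'grasp_force': 0.0, 'finger_gap': 0.08531238813106604}
scene [[-0.722  0.595 -0.353  0.99 ]
 [ 0.692  0.624 -0.363  0.405]
 [ 0.004 -0.506 -0.862  1.085]]
bottle 0.95 [264. 286.] [0.774 0.066 0.115]
bottle 0.83 [179. 314.] [ 0.554 -0.069  0.109]
bottle 0.71 [284. 311.] [0.767 0.147 0.124]
tray 0.63 [167. 258.] [ 0.601 -0.269  0.005]
jar 0.8 [148. 284.] [ 0.534 -0.217  0.089]
brush_jar 0.98 [232. 250.] [ 0.77  -0.088  0.059]
cabinet 0.57 [262. 386.] [0.622 0.241 0.18 ]
door_hinge 0.89 [204. 359.] [0.524 0.071 0.113]
door_hinge 0.35 [148. 286.] [ 0.529 -0.213  0.088]
door_edge 0.93 [206. 359.] [0.524 0.072 0.103]
top [[ 0.009 -0.978  0.208  0.367]
 [-1.    -0.009  0.001 -0.013]
 [ 0.001 -0.208 -0.978  1.251]]
bottle 0.95 [232. 350.] [ 0.524 -0.076  0.152]
bottle 0.7 [149. 274.] [0.746 0.121 0.119]
bottle 0.68 [190. 293.] [0.635 0.068 0.123]
tray 0.6 [217. 420.] [ 0.589 -0.28   0.004]
jar 0.91 [240. 409.] [ 0.513 -0.231  0.091]
brush_jar 0.57 [151. 356.] [ 0.769 -0.099  0.041]
cabinet 0.83 [208. 221.] [0.576 0.237 0.18 ]
cabinet 0.42 [188. 293.] [0.637 0.067 0.139]
door_hinge 0.75 [235. 291.] [0.514 0.068 0.166]
door_hinge 0.28 [214. 418.] [ 0.598 -0.274  0.004]
door_edge 0.82 [236. 294.] [0.516 0.063 0.133]
```

View pics/scene0.png

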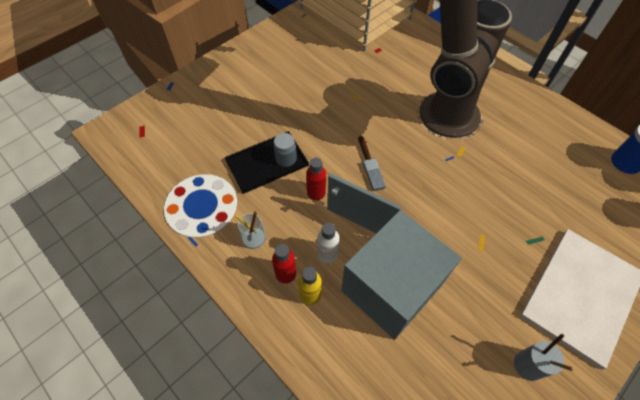

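View pics/top0.png

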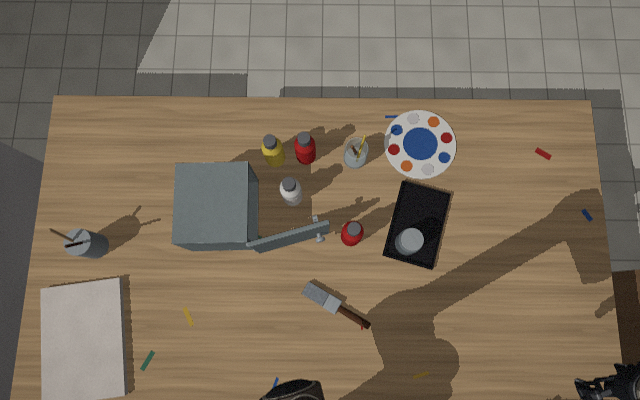

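The white bottle at scene (328,242) / top (290,191) fits. The red ones at scene (316,180) and (284,265) and the yellow one at (310,286) are look-alikes. The door's top edge runs from top (250,247) to (328,226), and the tray is at top (417,224) with its jar at (409,241). Next I measure these and make one confirming crop.

```bash
python3 - <<'E'
from h import *
np.set_printoptions(precision=3,suppress=True)
D={n:dict(np.load(n+".npz")) for n in("scene","top")}
def capfit(n,box,zlo,zhi):
    c=D[n];P=cloud(c);r0,r1,c0,c1=box;Q=P[r0:r1,c0:c1].reshape(-1,3)
    Q=Q[(Q[:,2]>zlo)&(Q[:,2]<zhi)]; return len(Q),Q.mean(0),Q.min(0),Q.max(0)
for nm,b in dict(white=(172,208,276,306),redN=(215,250,337,368),redF=(128,168,290,320),yel=(130,168,258,288)).items():
    print(nm,"captop",capfit("top",b,.148,.165),"\n  body",capfit("top",b,.03,.12)[2:])
for nm,b in dict(white=(218,265,312,345)).items(): print("scene",capfit("scene",b,.148,.165))
print("jar",capfit("top",(222,262,390,430),.078,.1)); print("brush", capfit("top",(130,172,340,372),.03,.1))
c=D["top"];P=cloud(c)
# door top & cabinet top
m=(P[...,2]>.165)&(P[...,2]<.19);v,u=np.where(m)
s=(u>252)&(u<345)&(v>205)&(v<262);Q=P[v[s],u[s]];print("door top rect",cv2.minAreaRect(Q[:,:2].astype(np.float32)),cv2.boxPoints(cv2.minAreaRect(Q[:,:2].astype(np.float32))))
s=(u<262)&(u>160)&(v>150)&(v<255);Q=P[v[s],u[s]];print("cab",cv2.minAreaRect(Q[:,:2].astype(np.float32)),cv2.boxPoints(cv2.minAreaRect(Q[:,:2].astype(np.float32))),Q[:,2].mean())
# tray
im=c["image"];k=(im.max(-1)<30).astype(np.uint8);k[:175]=0;k[275:]=0;k[:,:375]=0;k[:,455:]=0
k=cv2.morphologyEx(k,cv2.MORPH_OPEN,np.ones((3,3)));v,u=np.where(k);K=np.linalg.inv(c["mtx"]);T=np.linalg.inv(c["world_to_cam"])
d=np.stack([u,v,np.ones_like(u)],-1)@K.T@T[:3,:3].T;o=T[:3,3];X=o+d*((.012-o[2])/d[:,2:])
R=cv2.minAreaRect(X[:,:2].astype(np.float32));print("tray",R,cv2.boxPoints(R))
a=cv2.resize(D["scene"]["image"][150:350,220:420],(600,600),interpolation=cv2.INTER_CUBIC)
cv2.imwrite("pics/crop.png",a[...,::-1])
E
```

```text
white captop (136, array([0.647, 0.079, 0.154]), array([0.631, 0.064, 0.149]), array([0.664, 0.095, 0.16 ])) 
  body (array([0.619, 0.051, 0.031]), array([0.671, 0.104, 0.12 ]))
redN captop (148, array([ 0.534, -0.084,  0.154]), array([ 0.519, -0.1  ,  0.148]), array([ 0.552, -0.068,  0.158])) 
  body (array([ 0.507, -0.111,  0.031]), array([ 0.562, -0.056,  0.12 ]))
redF captop (135, array([0.767, 0.043, 0.154]), array([0.752, 0.026, 0.148]), array([0.786, 0.059, 0.16 ])) 
  body (array([0.739, 0.015, 0.03 ]), array([0.788, 0.07 , 0.12 ]))
yel captop (136, array([0.759, 0.131, 0.154]), array([0.743, 0.115, 0.148]), array([0.775, 0.146, 0.16 ])) 
  body (array([0.731, 0.102, 0.031]), array([0.785, 0.158, 0.12 ]))
scene (146, array([0.648, 0.082, 0.154]), array([0.631, 0.065, 0.149]), array([0.664, 0.097, 0.159]))
jar (431, array([ 0.517, -0.238,  0.09 ]), array([ 0.488, -0.268,  0.079]), array([ 0.545, -0.209,  0.097]))
brush (412, array([ 0.758, -0.097,  0.067]), array([ 0.728, -0.13 ,  0.03 ]), array([ 0.795, -0.064,  0.099]))
door top rect ((0.5200416445732117, 0.06761518120765686), (0.013316758908331394, 0.18936651945114136), 16.78069496154785) [[ 0.486  0.156]
 [ 0.541 -0.025]
 [ 0.554 -0.021]
 [ 0.499  0.16 ]]
cab ((0.5883256196975708, 0.2476358413696289), (0.21191835403442383, 0.214058980345726), 1.8351541757583618) [[0.479 0.351]
 [0.486 0.137]
 [0.698 0.144]
 [0.691 0.358]] 0.17915479058184292
tray ((0.5688756704330444, -0.26788488030433655), (0.13934385776519775, 0.2177804559469223), 74.41940307617188) [[ 0.445 -0.306]
 [ 0.655 -0.364]
 [ 0.692 -0.23 ]
 [ 0.483 -0.172]]
```

View pics/crop.png

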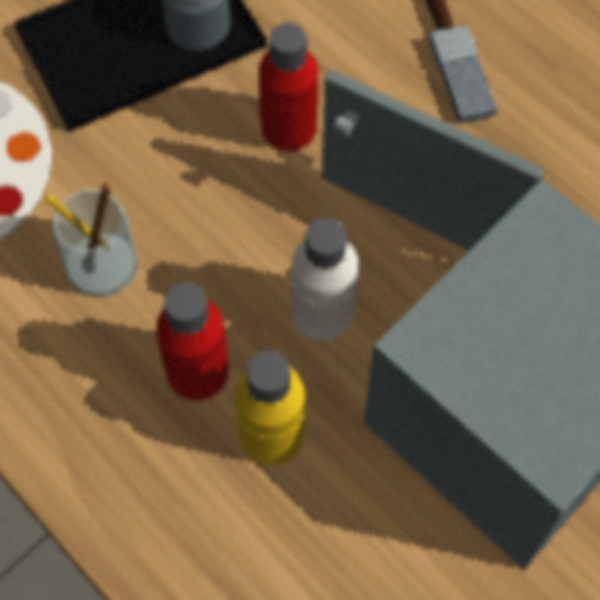

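The crop shows the white bottle at crop (325,280), alone between the open door and the cabinet front. It is the one meant, at about (0.647, 0.080). Moving above it.

Request:
{"name": "carry_out", "arguments": {"steps": [0.17,-0.13,0,0,0.34,-0.26,0,0,0.51,-0.39,0,0,0.68,-0.52,0,0,0.85,-0.64,0,0,0.85,-0.64,0,0], "jaw": 0.75, "force": 40}}

```text
time_s: 1.55
eef_pos: [0.359, -0.3627, 0.2314]
tcp_rot: [-180.0, -0.0, 20.1]
ft_force: [0.2, -0.4, -0.3]
finger_gap: 0.0638
grasp_force: 0.0
```

Request:
{"name": "carry_out", "arguments": {"steps": [0.17,-0.13,0,0,0.34,-0.26,0,0,0.51,-0.39,0,0,0.68,-0.52,0,0,0.85,-0.64,0,0,0.85,-0.64,0,0]}}

```text
time_s: 2.3
eef_pos: [0.5049, -0.1415, 0.2315]
tcp_rot: [180.0, -0.1, 20.0]
ft_force: [-1.1, -0.3, 0.0]
finger_gap: 0.064
grasp_force: 0.0
```

Request:
{"name": "carry_out", "arguments": {"steps": [0.17,-0.13,0,0,0.34,-0.26,0,0,0.51,-0.39,0,0,0.68,-0.52,0,0,0.85,-0.64,0,0,0.85,-0.64,0,0,0.85,-0.64,0,0]}}

```text
time_s: 3.18
eef_pos: [0.6486, 0.0777, 0.2307]
tcp_rot: [180.0, 0.1, 19.8]
ft_force: [-0.1, -0.7, 1.1]
finger_gap: 0.064
grasp_force: 0.0
```

```bash
cat >> h.py <<'E'
from scipy.spatial.transform import Rotation as Ro
def go(p):
    s=r.state();R=Ro.from_euler("xyz",s["tcp_rot"],degrees=True).as_matrix()
    print(np.round(s["eef_pos"],4),np.round(s["tcp_rot"],2),"frac",np.round(R.T@(np.array(p)-s["eef_pos"])/.25,3),"F",np.round(s["ft_force"],1),"gap",round(s["finger_gap"],4),"grip",s["grasp_force"],"t",s["time_s"])
E
python3 -c "
from h import *
go([.6475,.0805,.117])"
```

```text
[0.6486 0.0777 0.2307] [1.7995e+02 1.0000e-01 1.9760e+01] frac [ 0.    -0.012  0.455] F [-0.1 -0.7  1.1] gap 0.064 grip 0.0 t 3.175
```

Request:
{"name": "carry_out", "arguments": {"steps": [0,-0.01,0.1,0,0,-0.01,0.2,0,0,-0.01,0.3,0,0,-0.01,0.38,0,0,-0.01,0.43,0,0,-0.01,0.455,0,0,-0.01,0.455,0]}}

```text
time_s: 4.05
eef_pos: [0.6481, 0.0819, 0.1175]
tcp_rot: [180.0, -0.0, 19.8]
ft_force: [-0.5, -0.5, 0.3]
finger_gap: 0.0642
grasp_force: 0.0
```

Request:
{"name": "carry_out", "arguments": {"steps": [0,0,0,0,0,0,0,0,0,0,0,0,0,0,0,0,0,0,0,0,0,0,0,0], "jaw": 0, "force": 40}}

```text
time_s: 4.8
eef_pos: [0.6494, 0.082, 0.1189]
tcp_rot: [179.9, -0.2, 19.8]
ft_force: [1.4, -0.3, 4.9]
finger_gap: 0.034
grasp_force: 36.3
```

Request:
{"name": "carry_out", "arguments": {"steps": [0,0,-0.02,0,0,0,-0.06,0,0,0,-0.13,0,0,0,-0.2,0,0,0,-0.27,0,0,0,-0.32,0,0,0,-0.32,0]}}

```text
time_s: 5.68
eef_pos: [0.6492, 0.0821, 0.1996]
tcp_rot: [179.9, -0.2, 19.8]
ft_force: [0.2, -0.1, -1.7]
finger_gap: 0.0343
grasp_force: 33.8
```

```bash
python3 -c "
from h import *
go([.619,-.282,.22])
a=[]
for n in('scene','wrist'):
    a.append(r.camera(n)['image'])
cv2.imwrite('pics/lift.png',np.hstack([a[0][130:330,200:400],a[1][::2,::2]])[...,::-1])"
```

```text
[0.6492 0.0821 0.1996] [179.95  -0.19  19.81] frac [-0.607  1.329 -0.082] F [ 0.2 -0.1 -1.7] gap 0.0343 grip 33.811744374688715 t 5.675
```

View pics/lift.png

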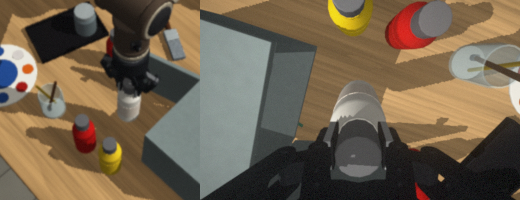

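The bottle is held by its cap, upright and clear of the table. Carrying it to the tray.

Request:
{"name": "carry_out", "arguments": {"steps": [-0.05,0.1,0,0,-0.1,0.23,0,0,-0.17,0.37,0,0,-0.23,0.5,0,0,-0.28,0.6,0,0,-0.3,0.66,0,0,-0.3,0.66,0,0]}}

```text
time_s: 6.65
eef_pos: [0.6331, -0.0993, 0.1968]
tcp_rot: [-179.9, 0.0, 19.7]
ft_force: [-0.1, 0.1, -1.6]
finger_gap: 0.0336
grasp_force: 34.1
```

Request:
{"name": "carry_out", "arguments": {"steps": [-0.05,0.1,0,0,-0.1,0.23,0,0,-0.17,0.37,0,0,-0.23,0.5,0,0,-0.28,0.6,0,0,-0.3,0.66,0,0,-0.3,0.66,0,0,-0.3,0.66,0,0]}}

```text
time_s: 7.65
eef_pos: [0.619, -0.2778, 0.1973]
tcp_rot: [-179.9, -0.0, 19.9]
ft_force: [-0.1, -0.6, -1.2]
finger_gap: 0.0338
grasp_force: 35.7
```

```bash
python3 -c "
from h import *
go([.619,-.282,.1245])
c=r.camera('top');P=cloud(c)
cv2.imwrite('pics/over.png',cv2.resize(c['image'][160:290,360:490],(520,520))[...,::-1])"
```

```text
[ 0.619  -0.2778  0.1973] [-179.92   -0.     19.87] frac [-0.006  0.016  0.291] F [-0.1 -0.6 -1.2] gap 0.0338 grip 35.66610739915632 t 7.65
```

View pics/over.png

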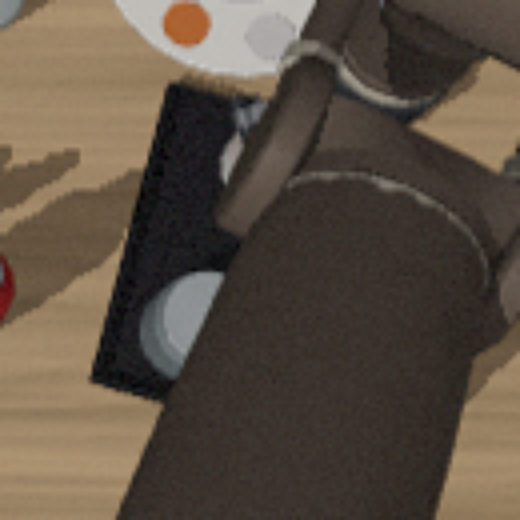

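Request:
{"name": "carry_out", "arguments": {"steps": [0,0.02,0.05,0,0,0.02,0.12,0,0,0.02,0.19,0,0,0.02,0.23,0,0,0.02,0.26,0,0,0.02,0.275,0,0,0.02,0.275,0,0,0.02,0.275,0]}}

```text
time_s: 8.7
eef_pos: [0.621, -0.2843, 0.1296]
tcp_rot: [179.9, -0.1, 19.8]
ft_force: [-0.9, -0.1, -2.8]
finger_gap: 0.0336
grasp_force: 35.7
```

Request:
{"name": "carry_out", "arguments": {"steps": [0,0,0.004,0,0,0,0.008,0,0,0,0.012,0,0,0,0.012,0]}}

```text
time_s: 9.2
eef_pos: [0.6203, -0.2839, 0.1256]
tcp_rot: [-180.0, 0.0, 19.8]
ft_force: [-0.3, -0.2, -1.9]
finger_gap: 0.0337
grasp_force: 35.7
```

Request:
{"name": "carry_out", "arguments": {"steps": [0,0,0.004,0,0,0,0.007,0,0,0,0.007,0]}}

```text
time_s: 9.57
eef_pos: [0.6208, -0.2841, 0.1246]
tcp_rot: [180.0, -0.0, 19.8]
ft_force: [-0.2, 0.4, 1.1]
finger_gap: 0.0333
grasp_force: 36.3
```

Request:
{"name": "carry_out", "arguments": {"steps": [0,0,0.004,0,0,0,0.004,0,0,0,0.004,0]}}

```text
time_s: 9.95
eef_pos: [0.6212, -0.284, 0.1246]
tcp_rot: [180.0, -0.1, 19.8]
ft_force: [-0.4, 1.2, 6.1]
finger_gap: 0.0341
grasp_force: 37.2
```

On the tray floor (force has turned upward). Releasing and rising.

Request:
{"name": "carry_out", "arguments": {"steps": [0,0,0,0,0,0,0,0,0,0,0,0,0,0,0,0,0,0,0,0], "jaw": 0.75}}

```text
time_s: 10.58
eef_pos: [0.6204, -0.284, 0.1229]
tcp_rot: [-180.0, 0.0, 19.8]
ft_force: [0.2, 0.3, -0.4]
finger_gap: 0.0637
grasp_force: 0.0
```

Request:
{"name": "carry_out", "arguments": {"steps": [0,0,-0.05,0,0,0,-0.15,0,0,0,-0.3,0,0,0,-0.45,0,0,0,-0.5,0,0,0,-0.5,0]}}

```text
time_s: 11.32
eef_pos: [0.621, -0.2843, 0.2493]
tcp_rot: [179.9, -0.1, 19.8]
ft_force: [0.2, 0.5, -0.3]
finger_gap: 0.0639
grasp_force: 0.0
```

```bash
python3 -c "
from h import *
go([.40,-.10,.25])
c=r.camera('scene');P=cloud(c)
for f in r.search_frame(c,'bottle')[:4]: print(f['score'],f['centre'],pt(c,*f['centre']))
m=(P[...,2]>.148)&(P[...,2]<.17)&(abs(P[...,0]-.62)<.04)&(abs(P[...,1]+.283)<.04)
print(m.sum(),P[m].mean(0),P[m].min(0),P[m].max(0))
cv2.imwrite('pics/rel.png',cv2.resize(c['image'][100:250,200:400],(800,600))[...,::-1])
# door geometry from scene: top edge
m=(P[...,2]>.165)&(P[...,2]<.19)&(P[...,0]>.45)&(P[...,0]<.6)&(P[...,1]<.13)&(P[...,1]>-.04)
print(cv2.boxPoints(cv2.minAreaRect(P[m][:,:2].astype(np.float32))))
"
```

```text
[ 0.621  -0.2843  0.2493] [ 1.799e+02 -1.000e-01  1.981e+01] frac [-0.582 -0.993 -0.005] F [ 0.2  0.5 -0.3] gap 0.0639 grip 0.0 t 11.325
0.92 [263.6, 284.7] [0.77550494 0.06410963 0.11496855]
0.72 [179.9, 315.9] [ 0.55113089 -0.06383696  0.10647704]
0.61 [287.6, 310.8] [0.77103212 0.15090797 0.11394236]
122 [ 0.62112738 -0.28113979  0.15825537] [ 0.60345412 -0.300662    0.148002  ] [ 0.63722464 -0.26522814  0.163348  ]
[[ 0.4936861   0.12863359]
 [ 0.5404327  -0.0230079 ]
 [ 0.55487764 -0.01855496]
 [ 0.508131    0.13308653]]
```

View pics/rel.png

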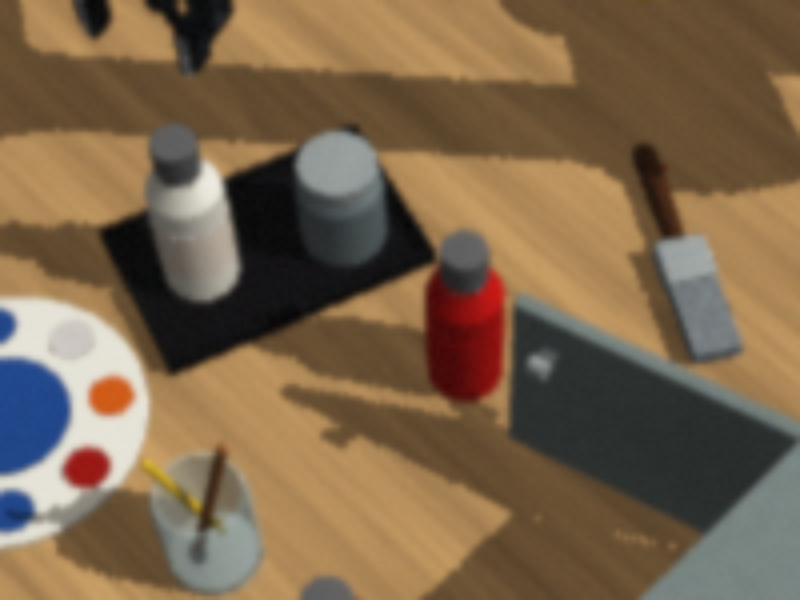

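The bottle stands upright on the tray at (0.621, -0.281). Now the door: stage closed fingers on its outer side.

```bash
python3 -c "
from h import *
D=dict(np.load('top.npz'));P=cloud(D)
m=(P[...,2]>.17)&(P[...,2]<.19)&(P[...,0]>.45)&(P[...,0]<.75)&(P[...,1]>.19)
R=cv2.minAreaRect(P[m][:,:2].astype(np.float32));print(R,cv2.boxPoints(R))
# front edge line: per x-bin min y
Q=P[(P[...,2]>.172)&(P[...,2]<.19)&(P[...,0]>.53)&(P[...,0]<.67)&(P[...,1]>.12)]
b=np.arange(.53,.67,.01);y=[Q[(Q[:,0]>=x)&(Q[:,0]<x+.01),1].min() for x in b];print(np.polyfit(b+.005,y,1),np.polyval(np.polyfit(b+.005,y,1),[.493,.69]))
go([.475,.008,.25])"
```

```text
((0.586101233959198, 0.4207473397254944), (0.20167580246925354, 0.4674528241157532), 2.4026620388031006) [[0.4755537  0.6500409 ]
 [0.49515027 0.18299906]
 [0.6966488  0.19145375]
 [0.6770522  0.6584956 ]]Traceback (most recent call last):
  File "<string>", line 8, in <module>
    b=np.arange(.53,.67,.01);y=[Q[(Q[:,0]>=x)&(Q[:,0]<x+.01),1].min() for x in b];print(np.polyfit(b+.005,y,1),np.polyval(np.polyfit(b+.005,y,1),[.493,.69]))
                                ~~~~~~~~~~~~~~~~~~~~~~~~~~~~~~~~~~~^^
    return umr_minimum(a, axis, None, out, keepdims, initial, where)
ValueError: zero-size array to reduction operation minimum which has no identity
```

```bash
python3 -c "
from h import *
D=dict(np.load('top.npz'));P=cloud(D)
Q=P[(P[...,2]>.172)&(P[...,2]<.19)&(P[...,1]>.14)&(P[...,1]<.4)]
b=np.arange(.56,.66,.01);y=[Q[(Q[:,0]>=x)&(Q[:,0]<x+.01),1].min() for x in b];print(np.round(y,3));print(np.polyval(np.polyfit(b+.005,y,1),[.493,.69]))
go([.475,.008,.25])"
```

```text
[0.174 0.173 0.174 0.175 0.175 0.176 0.175 0.175 0.176 0.176]
[0.17147478 0.17694538]
[ 0.6195 -0.2835  0.2463] [-1.7988e+02  1.1000e-01  1.9810e+01] frac [-0.149 -1.293 -0.012] F [-0.4  0.4 -0.7] gap 0.064 grip 0.0 t 11.425
```

Request:
{"name": "carry_out", "arguments": {"steps": [-0.02,-0.15,0,0,-0.04,-0.3,0,0,-0.06,-0.48,0,0,-0.075,-0.645,0,0,-0.075,-0.645,0,0], "jaw": 0}}

```text
time_s: 12.05
eef_pos: [0.5455, -0.1358, 0.2455]
tcp_rot: [-179.8, 0.2, 20.0]
ft_force: [-0.0, -0.5, -0.2]
finger_gap: -0.0002
grasp_force: 0.0
```

Request:
{"name": "carry_out", "arguments": {"steps": [-0.02,-0.15,0,0,-0.04,-0.3,0,0,-0.06,-0.48,0,0,-0.075,-0.645,0,0,-0.075,-0.645,0,0,-0.075,-0.645,0,0]}}

```text
time_s: 12.8
eef_pos: [0.4762, 0.006, 0.2474]
tcp_rot: [180.0, 0.0, 19.8]
ft_force: [0.1, 0.9, 0.9]
finger_gap: 0.0002
grasp_force: 0.0
```

```bash
python3 -c "
from h import *
go([.475,.008,.117]);print(r.state()['joint_pos'])
c=r.camera('wrist');cv2.imwrite('pics/w.png',c['image'][...,::-1])"
```

```text
[0.4762 0.006  0.2474] [1.7997e+02 4.0000e-02 1.9820e+01] frac [-0.002 -0.01   0.522] F [0.1 0.9 0.9] gap 0.0002 grip 0.0 t 12.8
[-4.49067449e+00  2.27499173e-02  1.12024886e+02 -5.02941372e-02
  6.79773196e+01  6.57092096e+01]
```

View pics/w.png

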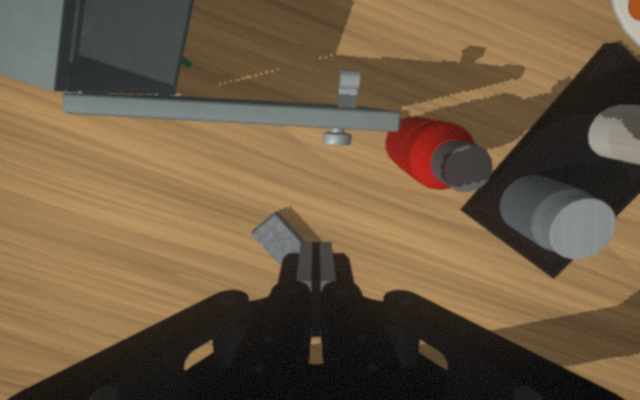

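The wrist picture shows the door from (65,103) to (398,122), its knob at (337,135) and the fingers at (316,245) on the outer side. The red look-alike at (440,150) is clear of the path. Lowering.

Request:
{"name": "carry_out", "arguments": {"steps": [0,-0.06,0.12,0,0,-0.06,0.25,0,0,-0.06,0.37,0,0,-0.06,0.46,0,0,-0.06,0.52,0,0,-0.06,0.52,0]}}

```text
time_s: 13.6
eef_pos: [0.4702, 0.0201, 0.1169]
tcp_rot: [-179.9, 0.1, 19.7]
ft_force: [-0.0, 0.7, -0.8]
finger_gap: -0.0002
grasp_force: 0.0
```

```bash
cat >> h.py <<'E'
H=np.array([.495,.172])
def arc(angs,s,gap,z=.117,rows=None):
    st=r.state();R=Ro.from_euler("xyz",st["tcp_rot"],degrees=True).as_matrix()
    for a in angs: # a: door direction from hinge, deg in world; yaw=a+90
        t=np.radians(a);u=np.array([np.cos(t),np.sin(t)]);n=np.array([u[1],-u[0]])
        p=H+s*u+(.012+gap)*n; d=R.T@(np.array([*p,z])-st["eef_pos"])/.25
        tw=-((a+90-st["tcp_rot"][2]+180)%360-180)/180
        print(a,np.round(p,3),np.round([*d,tw],3))
E
python3 -c "
from h import *
go([.475,.008,.117])
arc([-72,-67,-62,-57,-52,-47,-42,-37,-32,-27],.14,.012)"
```

```text
[0.4702 0.0201 0.1169] [-1.7995e+02  1.5000e-01  1.9750e+01] frac [ 0.002  0.052 -0.001] F [-0.   0.7 -0.8] gap -0.0002 grip 0.0 t 13.6
-72 [0.515 0.031] [ 0.186  0.019 -0.001  0.01 ]
-67 [0.528 0.034] [ 0.235  0.026 -0.001 -0.018]
-62 [0.54  0.037] [ 0.284  0.03  -0.001 -0.046]
-57 [0.551 0.042] [ 0.334  0.029 -0.001 -0.074]
-52 [0.562 0.047] [ 0.383  0.024 -0.002 -0.101]
-47 [0.573 0.053] [ 0.432  0.014 -0.002 -0.129]
-42 [0.583 0.06 ] [ 0.479  0.    -0.002 -0.157]
-37 [0.592 0.069] [ 0.525 -0.017 -0.002 -0.185]
-32 [0.601 0.077] [ 0.57  -0.039 -0.002 -0.213]
-27 [0.609 0.087] [ 0.613 -0.065 -0.002 -0.24 ]
```

Request:
{"name": "carry_out", "arguments": {"steps": [0.06,0.01,0,0,0.13,0.02,0,0,0.18,0.02,0,0,0.235,0.026,0,-0.018,0.284,0.03,0,-0.046,0.334,0.03,0,-0.074,0.383,0.024,0,-0.1,0.432,0.014,0,-0.13,0.479,0,0,-0.157,0.525,-0.017,0,-0.185,0.57,-0.04,0,-0.213,0.613,-0.065,0,-0.24]}}

```text
time_s: 15.1
eef_pos: [0.6106, 0.0885, 0.1186]
tcp_rot: [180.0, -0.0, 63.2]
ft_force: [-0.6, -1.4, -0.3]
finger_gap: -0.0002
grasp_force: 0.0
```

```bash
python3 -c "
from h import *
go([.475,.008,.117])
arc([-27,-22,-17,-13,-9,-6,-3,0,2.4],.14,.012)
c=r.camera('wrist');cv2.imwrite('pics/w2.png',c['image'][...,::-1])"
```

```text
[0.6106 0.0885 0.1186] [ 1.7995e+02 -1.0000e-02  6.3190e+01] frac [-0.532 -0.339  0.006] F [-0.6 -1.4 -0.3] gap -0.0002 grip 0.0 t 15.1
-27 [0.609 0.087] [-0.008 -0.004  0.006  0.001]
-22 [0.616 0.097] [ 0.041  0.003  0.007 -0.027]
-17 [0.622 0.108] [ 0.09   0.005  0.007 -0.054]
-13 [0.626 0.117] [ 0.13   0.004  0.007 -0.077]
-9 [0.63  0.126] [ 0.17  -0.001  0.007 -0.099]
-6 [0.632 0.133] [ 0.199 -0.006  0.007 -0.116]
-3 [0.634 0.141] [ 0.228 -0.012  0.007 -0.132]
0 [0.635 0.148] [ 0.257 -0.02   0.007 -0.149]
2.4 [0.636 0.154] [ 0.279 -0.028  0.007 -0.162]
```

View pics/w2.png

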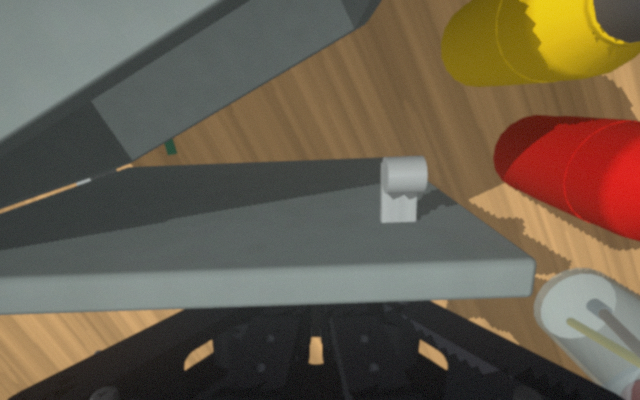

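The door follows on the finger pads, with its free edge at (533,270) and nothing in the swept path. Continuing.

Request:
{"name": "carry_out", "arguments": {"steps": [0.041,0.003,0,-0.027,0.09,0.005,0,-0.054,0.13,0.004,0,-0.077,0.17,0,0,-0.1,0.2,-0.006,0,-0.116,0.228,-0.012,0,-0.132,0.245,-0.016,0,-0.14,0.257,-0.02,0,-0.15,0.268,-0.024,0,-0.155,0.279,-0.028,0,-0.162,0.279,-0.028,0,-0.162]}}

```text
time_s: 16.52
eef_pos: [0.6355, 0.1502, 0.1185]
tcp_rot: [180.0, 0.3, 92.1]
ft_force: [-0.5, -10.4, 1.0]
finger_gap: 0.0001
grasp_force: 0.0
```

```bash
python3 -c "
from h import *
go([.636,.154,.117])
c=r.camera('scene');P=cloud(c)
print(r.search_frame(c,'door_edge')[:1])
cv2.imwrite('pics/s3.png',cv2.resize(c['image'][130:330,220:480],(780,600))[...,::-1])"
```

```text
[0.6355 0.1502 0.1185] [180.     0.31  92.15] frac [0.015 0.003 0.006] F [ -0.5 -10.4   1. ] gap 0.0001 grip 0.0 t 16.525
[{'centre': [246.0, 358.4], 'score': 0.9}]
```

View pics/s3.png

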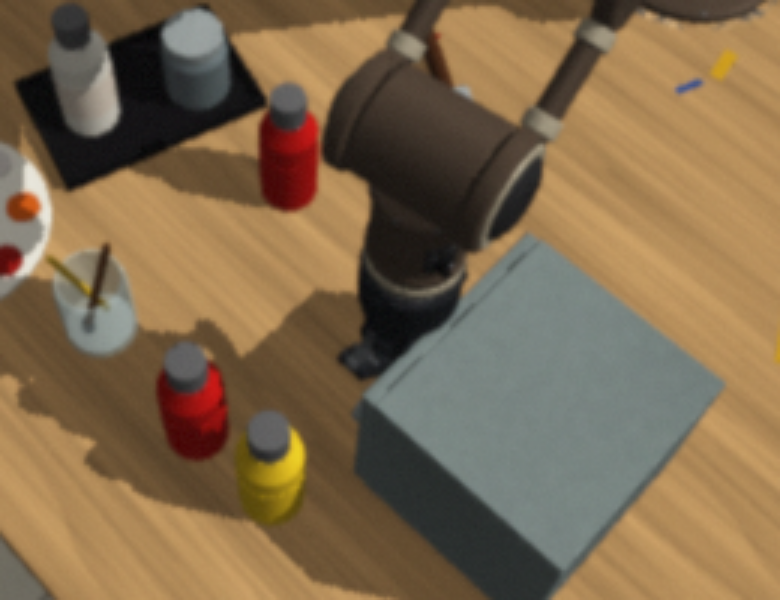

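The door looks nearly flush. The 10 N could be the catch or the stop, so push on in small steps.

Request:
{"name": "carry_out", "arguments": {"steps": [0.008,0,0,0,0.016,0,0,0,0.016,0,0,0]}}

```text
time_s: 17.0
eef_pos: [0.6354, 0.15, 0.1185]
tcp_rot: [-179.9, 0.7, 92.2]
ft_force: [-0.6, -20.5, 3.2]
finger_gap: -0.0001
grasp_force: 0.0
```

Request:
{"name": "carry_out", "arguments": {"steps": [0.008,0,0,0,0.016,0,0,0,0.016,0,0,0]}}

```text
time_s: 17.38
eef_pos: [0.6354, 0.1499, 0.1186]
tcp_rot: [-179.9, 1.0, 92.2]
ft_force: [-0.4, -29.5, 4.1]
finger_gap: 0.0004
grasp_force: 0.0
```

It is rigid at 20–30 N with no movement, well above the catch's force, so the door is on its stop. Backing off and checking.

Request:
{"name": "carry_out", "arguments": {"steps": [-0.05,0,0,0,-0.15,0,0,0,-0.25,0,0,0,-0.25,0,-0.2,0,-0.25,0,-0.4,0,-0.25,0,-0.6,0,-0.25,0,-0.6,0]}}

```text
time_s: 18.25
eef_pos: [0.6409, 0.1003, 0.2752]
tcp_rot: [179.2, -0.1, 92.2]
ft_force: [0.8, -0.5, 0.3]
finger_gap: 0.0005
grasp_force: 0.0
```

Request:
{"name": "carry_out", "arguments": {"steps": [-0.2,0,0,0,-0.4,0,0,0,-0.6,0,0,0,-0.8,0,0,0,-0.8,0,0,0,-0.8,0,0,0]}}

```text
time_s: 19.0
eef_pos: [0.6442, -0.1002, 0.267]
tcp_rot: [-179.9, -0.1, 92.1]
ft_force: [0.1, -0.3, -1.0]
finger_gap: -0.0001
grasp_force: 0.0
```

```bash
python3 -c "
from h import *
np.set_printoptions(precision=4,suppress=True)
go([.636,.154,.117])
for n in('top','scene'):
    c=r.camera(n);P=cloud(c)
    Q=P[(P[...,2]>.168)&(P[...,2]<.19)&(P[...,1]>.12)&(P[...,1]<.4)]
    b=np.arange(.52,.67,.01);y=np.array([Q[(Q[:,0]>=x)&(Q[:,0]<x+.01),1].min() for x in b]);k=np.polyfit(b,y,1);print(n,y,np.degrees(np.arctan(k[0])))
    K=P[(P[...,2]>.14)&(P[...,2]<.17)&(abs(P[...,0]-.62)<.04)&(abs(P[...,1]+.283)<.04)]
    print('cap',len(K),K.mean(0))
    J=P[(P[...,2]>.078)&(P[...,2]<.1)&(abs(P[...,0]-.517)<.045)&(abs(P[...,1]+.238)<.045)]
    if len(J):print('jar',J.mean(0))
    Fa=P[(P[...,2]>.03)&(P[...,2]<.17)&(P[...,0]>.5)&(P[...,0]<.69)&(P[...,1]>.1)&(P[...,1]<.2)]
    print('face pts',len(Fa))
    cv2.imwrite(f'pics/end_{n}.png',cv2.resize(c['image'][100:300,160:460],(780,520))[...,::-1])"
```

```text
[ 0.6442 -0.1002  0.267 ] [-179.92   -0.1    92.14] frac [1.016 0.006 0.602] F [ 0.1 -0.3 -1. ] gap -0.0001 grip 0.0 t 19.0
top [0.1588 0.1588 0.1592 0.1599 0.16   0.1603 0.1607 0.161  0.1614 0.1619
 0.1621 0.1629 0.1633 0.1632 0.1637 0.1639] 2.076903872181316
cap 168 [ 0.6181 -0.2837  0.1572]
jar [ 0.5166 -0.2378  0.0898]
face pts 619
scene [0.1599 0.1599 0.1606 0.1611 0.1622 0.1622 0.1633 0.1639 0.1645 0.1644
 0.1643 0.1651 0.1656 0.1656 0.1663 0.167 ] 2.6830799956988893
cap 146 [ 0.6219 -0.2796  0.1561]
jar [ 0.5152 -0.2197  0.0896]
face pts 14
```

View pics/end_top.png

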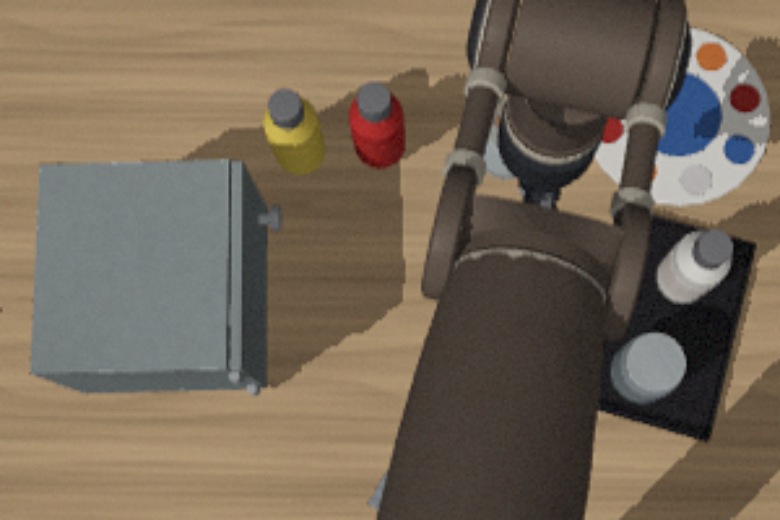

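The door lies flush (angle within measuring error of the cabinet front), and the bottle stands in the tray with the jar unmoved. The arm is clear of everything.

```bash
python3 -c "
from h import *
print(r.close_job())"
```

```text
the job is handed in; nothing more can be done
None
```

The job is handed in: the white bottle stands upright and released on the free part of the tray, and the door is shut flush against its stop; no verdict came back.

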